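Dial the code on a drone battery case and open its latch

TASK

Unlock the grey drone battery case: with a light fingertip roll the left thumbwheel until its five-dot face is squarely on top and the right thumbwheel until its two-dot face is squarely on top, without disturbing the middle wheel, which is already right at three. Then slide the steel latch tab on the lock plate all the way to the left and let go; do not press hard on any part of the case (under 15 N), and leave the parts lying around it where they are (left and right are as seen from the robot, at the case's handle side).

Things in the scene. Friction and masses are not known exactly. Their poses are not given: they have to be found in the camera images.
- case: grey plastic battery case, fixed, 200 (x) by 270 (y) by 80 mm high; origin: centre of underside; front (handle) faces -x, y to its left, z up. On its lid an aluminium lock plate, x -75 to 50 mm, y +-85 mm, top at z = 86 mm, holds three thumbwheels at x 20 mm, y 45 (left), 0, -45 mm (right), and before them a latch tab at x -45 mm. Push nothing on it with more than 15 N
- left_slot (a point): middle of the left wheel's slot, level with the lock plate's top, straight above the axle; axes as the case. Worn bearings leave each wheel's crown 8 to 16 mm above this point, differently on every wheel and not measured: feel for it. The axles are sprung: pressed down, a wheel sinks 1 mm for every 4 N, 8 mm at most
- middle_slot (a point): the same for the middle wheel
- right_slot (a point): the same for the right wheel
- left_wheel (a joint): turn of the left thumbwheel (aluminium, radius 20 mm, 18 mm wide, axle along the case's y). Six faces marked with black dots like a die, dark lines between. Face n is squarely on top at (n-1) x 1.047 rad; end stops -0.35 and 5.6. Grows as the wheel's top moves to the case's +x. Stays where left; turning takes about 2.3 N at the rim, by fingertip friction
- middle_wheel (a joint): turn of the middle thumbwheel (aluminium, radius 20 mm, 18 mm wide, axle along the case's y). Six faces marked with black dots like a die, dark lines between. Face n is squarely on top at (n-1) x 1.047 rad; end stops -0.35 and 5.6. Grows as the wheel's top moves to the case's +x. Stays where left; turning takes about 2.3 N at the rim, by fingertip friction. Must stay at three
- right_wheel (a joint): turn of the right thumbwheel (aluminium, radius 20 mm, 18 mm wide, axle along the case's y). Six faces marked with black dots like a die, dark lines between. Face n is squarely on top at (n-1) x 1.047 rad; end stops -0.35 and 5.6. Grows as the wheel's top moves to the case's +x. Stays where left; turning takes about 2.3 N at the rim, by fingertip friction
- latch_tab (a point): centre of the top of the latch tab, a steel block 12 mm (x) by 12 mm (y) standing 18 mm above the lock plate; axes as the case; moves with the latch
- latch (a joint): travel of the latch in m to the case's +y (left): 0 shut, 0.012 fully open (hard stop), 0.009 and more counts as open. Slides against about 3 N of friction, stays where left. The lock blocks it at 0.004 to 0.006 unless all three wheels show the code to within about 15 degrees
- propeller: bystander: loose grey three-blade propeller, 126 mm across, 7 mm high, flat on the bench to the right of the case; origin at the centre of its underside
- hex_driver: bystander: loose stainless hex driver, 170 mm long, lying on the bench to the right of the case along its own x
- motor_mount: bystander: small round aluminium motor mount, 34 mm across, 16 mm high, standing on the lid behind the lock plate; origin at the centre of its underside
- frame: bystander: dark grey carbon quadcopter frame, about 176 mm square over its motor pads, 35 mm high, flat on the bench to the left of the case; origin at the centre of its underside

How it is judged:
On the way, in this order (a step that is already met when the one before it is completed fails the run):
1. all three wheels show the code 5-3-2 (value of joint left_wheel between 3.989 and 4.389 rad and value of joint middle_wheel between 1.894 and 2.294 rad and value of joint right_wheel between 0.847 and 1.247 rad), for 0.2 s.
2. the latch is slid open (value of joint latch above 0.009 m), for 0.2 s.
At the end, for the whole second after the job is handed in: the left wheel shows 5, the middle 3 and the right 2, each within 0.2 rad (11 degrees) of squarely on top and at rest; the latch is at least 9 mm open; the robot touches nothing (all of step 1 and value of joint latch above 0.009 m and velocity of joint each of left_wheel, middle_wheel, right_wheel below 0.1 rad/s).
It fails at once if something on the case is pushed with more than 15 N (contact force between anything else and case above 15 N).
It fails at once if the middle wheel is turned by more than 0.2 rad from three (value of joint middle_wheel below 1.894 rad or value of joint middle_wheel above 2.294 rad).
It fails at once if a bystander is moved more than 15 mm (distance of any of propeller, hex_driver, motor_mount, frame from where it was at the start of the episode above 0.015 m).
It also fails if it takes over 72 s, if anything falls off the work surface, if the arm or the gripper's body presses on something with over 40 N, if the wrist force passes 120 N, or if a joint passes its speed limit or range.

ROBOT

A 7-joint arm with a two-finger parallel gripper is mounted at the origin on the work surface. World frame = base frame: x ahead of the robot, y to its left, z up, the work surface at z = 0. Lengths are in m, angles in rad, forces in N, time in s.
With the tool pointing down it reaches from about 0.4 to 0.875 m from the base axis. Payload 6.5 kg.
Tool frame: the origin (TCP) lies on the centre line of the jaws, within the pads' length; the fingertips stand 19 mm ahead of it and the grasp point (between the pads) is the TCP (arm.tips_ahead is the distance from the TCP to the fingertips, in m); z points along the fingers, y is the line along which they close (so a half turn about z gives the same grasp; the last joint's range is limited). The gripper opens to 85 mm and grips with 20 to 120 N. Pads are 22 mm wide; open, the fingers measure 114 mm over their backs; the gripper's body (76 mm by 85 mm) begins 54 mm behind the grasp point. The pads swing forward as they close: fully open they stand 13 mm farther back than shut.
Start: joints at [-1.356, 0.536, -0.004, 1.538, 0.003, 1.067, -0.071], TCP at [0.18, 0.625, 0.226] pointing down, gripper open.
Joint ranges: [-2.7, 2.7], [-0.37, 2.16], [-1.27, 1.26], [0.24, 2.4], [-1.31, 4.45], [0.19, 1.91], [-2.76, 2.76]. Speed limits (rad/s): [2.39, 2.39, 3.14, 3.14, 3.14, 3.14, 3.14].

INTERFACE

Orientations are given as a unit quaternion [x, y, z, w].
In Python, from rig import monitor, viewer, arm gives the robot as it stands.
- The arm moves only by the tool arm_command, never from a script. Its argument "motion" is a list that holds one entry, the list of rows, each a list of 4 numbers: the shift along the tool's x, y, z in units of 30 mm (1.0 is 30 mm), then the turn about the tool's z in degrees. In form: [[[x, y, z, turn], ...]]. A call has 1 to 12 rows; each row shifts and turns the commanded pose from where the row before left it, along the tool's axes as they then stand; what a row does not reach is not made up. A row lasts 1/10 s, in which the tool goes at most 50 mm and 8.59 degrees, less where a joint would pass 70% of its speed; a pose out of reach is approached as far as the arm can. A call is refused whole if a number of a shift passes 1 or a number of a turn 8.59, either way. A call with a gripper value outside its range is refused whole. "claw" is the opening, from 0 (shut) to 1 (fully open), set as the call begins (left out, the last holds). The fingers move at their own pace and stop on an object; the grip force is fixed at half the most. Time passes only in rows, so rows that do not move let the fingers close. It gives the time, the measured TCP pose, the force, the opening and the grip force at its end, in the units of the state.
- monitor.observe(): the state, without advancing time (a new reading comes with each control period).
- viewer.snapshot(name): name is "scene" or "top" or "wrist"; returns a dict with "frame" (480x640x3 uint8, red, green, blue), "fx", "fy", "cx", "cy" (pixels), "k1" (the pictures are not rectified: a ray, as slopes to the right and down, at radius r is drawn at 1 + k1 r^2 times it, then the intrinsics apply), "R" (3x3) and "t" (3): a world point X has camera coordinates R X + t; the wrist camera has in their place "mount" (4x4, takes a point from camera to tool coordinates, whose origin is the TCP and whose axes are the flange's). Camera axes: x right, y down, z forward; pixel columns grow to the right and rows downward; lengths in m; the calibration is good to about 2 mm. A picture is of the moment at which its call begins: read the wrist's pose just before it. There is no depth.
- arm.close_job(): hands the job in; it is judged then, once.
The state is a dict: "clock": time; "joints": joint angles; "joint_vel": joint speeds; "effort": joint torques, N m; "eef_pos": TCP position; "tool_rot": TCP orientation; "ft_force": force on the tool from outside, world axes, zero at the start; "ft_torque": the same for the moment, N m; "gripper_width": finger opening in m; "grip_force": force on a finger pad.
Only numpy, scipy, OpenCV 4.12 (cv2) and the standard library are available. Lean on these libraries where they do the work, as an engineer would, in place of code of your own. Each camera call takes 0.05 s, during which the arm holds its last target. There are 200 camera calls.

## Working session

There is one attempt and no reset: what is moved stays moved. The work goes in short steps, Python scripts to look and compute and a tool call to move; the robot and the scene stay as the last step left them, time stands still between calls to the robot, and variables do not carry over. Pictures are saved under pics/ and viewed, at most 10 in all, crops included, and the job is handed in when it is done.

Besides the shell and the picture viewer there is one more tool, called by a JSON object that holds its "method" and its "body". arm_command: Moves the arm, as the interface text tells. Its arguments: {"type":"object","properties":{"motion":{"type":"array"},"claw":{"type":"number"}},"required":["motion"]}

```bash
mkdir -p pics; ls; python3 - <<'E'
from rig import monitor, viewer, arm
import cv2
s=monitor.observe();print(s)
for n in("top","scene"):
    d=viewer.snapshot(n);cv2.imwrite(f"pics/{n}0.png",d["frame"][:,:,::-1]);print({k:v for k,v in d.items() if k!="frame"})
E
```

```text
pics
{'clock': 0.0, 'joints': array([-1.35620013,  0.53721314, -0.00443152,  1.5388834 ,  0.00259771,
        1.06730507, -0.07116594]), 'joint_vel': array([-1.48134607e-03, -1.03681507e-04, -4.76817124e-06,  7.46710280e-04,
       -1.11159456e-03,  6.04960286e-04, -3.71960624e-04]), 'effort': array([ 3.73851981e-04, -5.83381891e+01,  1.04874138e+00, -2.59111798e+01,
        1.23057855e-02,  9.29694419e-03, -1.02990469e-05]), 'eef_pos': array([0.17996964, 0.62390595, 0.22497873]), 'tool_rot': array([ 1.39888332e-01,  9.90166876e-01, -8.99633899e-04, -5.96923628e-05]), 'ft_force': array([-0.59672276, -0.30454185,  0.12844423]), 'ft_torque': array([-0.04210542, -0.03718875,  0.01193753]), 'grip_force': 0.0, 'gripper_width': 0.0855471023538464}
{'fx': 482.0654739228757, 'fy': 482.0654739228757, 'cx': 311.7018494605888, 'cy': 238.4621470568103, 'k1': -0.014819541976798618, 'R': array([[ 0.10881257, -0.99406046, -0.00190474],
       [-0.97270752, -0.1060798 , -0.20636655],
       [ 0.20493877,  0.02430803, -0.9784729 ]]), 't': array([0.0107739 , 0.58329377, 0.84036703])}
{'fx': 493.5441067098757, 'fy': 493.5441067098757, 'cx': 316.5455727744378, 'cy': 236.8946640121859, 'k1': 0.03244879218096002, 'R': array([[ 0.54285864,  0.83975316, -0.01091476],
       [ 0.70065264, -0.46002597, -0.54540076],
       [-0.46302308,  0.28842806, -0.83810434]]), 't': array([-0.38619492, -0.33981184,  1.38508286])}
```

View pics/top0.png

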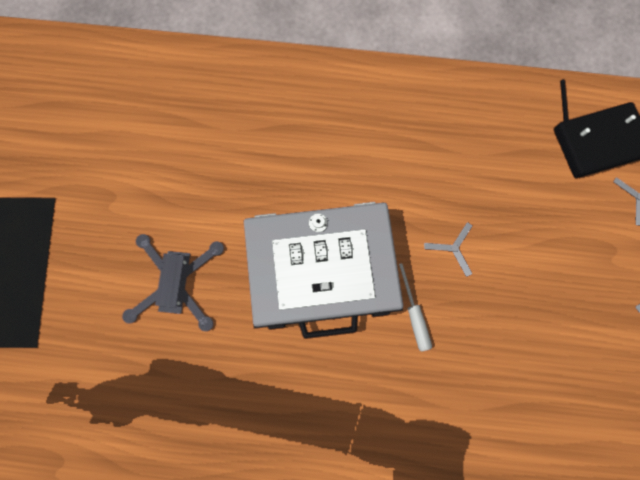

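View pics/scene0.png

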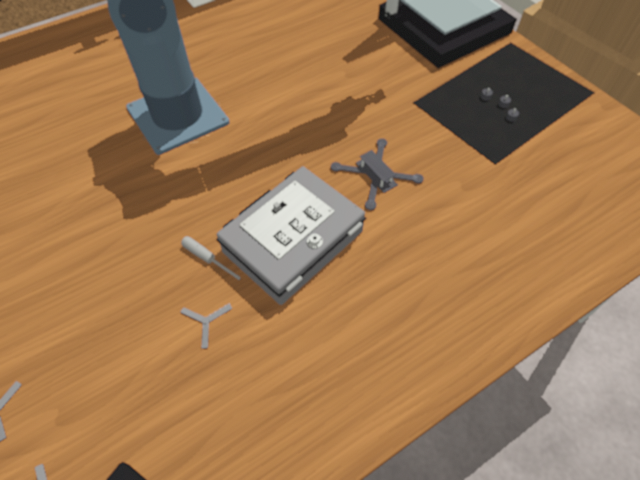

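The top view shows the case at about (323,265): the white lock plate has corners at about (272,241), (367,230), (375,298) and (280,308), the wheels are at (296,254), (321,251) and (346,248), and the tab is near (326,286). The scene view agrees, with the motor mount behind the plate, the frame to the left, and the driver and propeller to the right.

```bash
cat > h.py <<'E'
from rig import monitor, viewer, arm
import cv2, numpy as np
from scipy.spatial.transform import Rotation as Ro
def cam(n):
    s=monitor.observe(); d=viewer.snapshot(n)
    if n=="wrist":
        M=d["mount"]; Rt=Ro.from_quat(s["tool_rot"]).as_matrix()
        d["Rc"]=Rt@M[:3,:3]; d["o"]=Rt@M[:3,3]+s["eef_pos"]
    else:
        d["Rc"]=d["R"].T; d["o"]=-d["R"].T@d["t"]
    return s,d
def ray(d,p):
    v=np.array([(p[0]-d["cx"])/d["fx"],(p[1]-d["cy"])/d["fy"]]);u=v.copy()
    for _ in range(8): u=v/(1+d["k1"]*(u@u))
    return d["Rc"]@np.array([u[0],u[1],1])
def on(d,p,z):
    r=ray(d,p); return d["o"]+r*(z-d["o"][2])/r[2]
def proj(d,X):
    c=d["Rc"].T@(np.asarray(X)-d["o"]);u=c[:2]/c[2];u=u*(1+d["k1"]*(u@u))
    return np.array([u[0]*d["fx"]+d["cx"],u[1]*d["fy"]+d["cy"]])
def plate(d,thr=190,amin=2000):
    f=d["frame"].astype(int);m=((f.min(2)>thr)&(f.max(2)-f.min(2)<30)).astype(np.uint8)
    m=cv2.morphologyEx(m,cv2.MORPH_CLOSE,np.ones((5,5)))
    cs,_=cv2.findContours(m,cv2.RETR_EXTERNAL,cv2.CHAIN_APPROX_NONE)
    c=max(cs,key=cv2.contourArea);return c,cv2.boxPoints(cv2.minAreaRect(np.array([on(d,p[0],.086)[:2]*1000 for p in c],np.float32)))
E
python3 - <<'E'
from h import *
for n,t in(("top",190),("scene",190)):
    s,d=cam(n);c,b=plate(d,t)
    print(n,cv2.contourArea(c),b.round(1).tolist(),b.mean(0),[np.linalg.norm(b[i]-b[i-1]).round(1) for i in range(4)])
    ctr=np.r_[b.mean(0)/1000,.086]
# wrist
print(on(cam("top")[1],(326,286),.104))
E
```

```text
top 6727.0 [[439.70001220703125, 118.0], [477.8999938964844, -48.29999923706055], [639.0999755859375, -11.300000190734863], [601.0, 155.0]] [539.4245   53.35846] [np.float32(165.4), np.float32(170.6), np.float32(165.4), np.float32(170.6)]
scene 3609.5 [[440.29998779296875, 115.9000015258789], [478.70001220703125, -49.400001525878906], [639.7999877929688, -12.100000381469727], [601.4000244140625, 153.1999969482422]] [540.06195   51.895866] [np.float32(165.4), np.float32(169.7), np.float32(165.4), np.float32(169.7)]
[0.48820733 0.03902387 0.104     ]
```

{"method": "arm_command", "body": {"motion": [[[-0.7,-0.64,0,0],[-0.7,-0.64,0,0],[-0.7,-0.64,0,0],[-0.7,-0.64,0,0],[-0.7,-0.64,0,0],[-0.7,-0.64,0,0],[-0.7,-0.64,0,0],[-0.7,-0.64,0,0],[-0.7,-0.64,0,0],[-0.7,-0.64,0,0],[-0.7,-0.64,0,0],[-0.7,-0.64,0,0]]], "claw": 0}}

```text
clock: 1.45
eef_pos: [0.3589, 0.3323, 0.226]
tool_rot: [0.14, 0.99, 0.0, 0.0]
ft_force: [0.1, -0.1, 0.0]
gripper_width: 0.0001
grip_force: 0.0
```

```bash
python3 - <<'E'
from h import *
s,d=cam("wrist");print(s["eef_pos"],s["tool_rot"],d["mount"],d["o"],d["fx"])
E
```

```text
[0.3589101  0.33228783 0.22598535] [1.39918559e-01 9.90163008e-01 1.01235935e-04 5.68878103e-05] [[ 4.90889824e-04 -9.45411240e-01 -3.25879342e-01  8.50063156e-02]
 [ 9.99999147e-01  8.58413553e-04 -9.83997373e-04 -3.01740084e-04]
 [ 1.21002142e-03 -3.25878581e-01  9.45410856e-01 -1.46800486e-01]
 [ 0.00000000e+00  0.00000000e+00  0.00000000e+00  1.00000000e+00]] [0.27712785 0.35552474 0.3727786 ] 361.2110999602565
```

{"method": "arm_command", "body": {"motion": [[[-0.97,-0.94,0,0],[-0.97,-0.94,0,0],[-0.97,-0.94,0,0],[-0.97,-0.94,0,0],[-0.97,-0.94,0,0],[-0.97,-0.94,0,0],[-0.97,-0.94,0,0],[-0.97,-0.94,0,0],[0,0,0,-7.25],[0,0,0,-7.25],[0,0,0,-7.25],[0,0,0,-7.25]]]}}

```text
clock: 2.7
eef_pos: [0.5196, 0.0521, 0.2259]
tool_rot: [-0.115, 0.993, 0.0, -0.0]
ft_force: [-0.6, -0.0, -0.5]
gripper_width: -0.0002
grip_force: 0.0
```

```bash
python3 - <<'E'
from h import *
s,d=cam("wrist");print(s["clock"],s["eef_pos"],s["tool_rot"],s["joints"])
cv2.imwrite("pics/w1.png",d["frame"][:,:,::-1])
import pickle;pickle.dump(d,open("w1.pkl","wb"))
for x in((.5416,.0992),(.5517,.0553),(.5618,.0114)): print(proj(d,(*x,.086)))
print(proj(d,(.488,.040,.104)))
E
```

```text
2.7 [0.51957513 0.05211493 0.22586738] [-1.14942062e-01  9.93372196e-01  1.52875564e-05 -3.79326343e-05] [-0.32492634  0.31931581  0.17009958  1.88379019 -0.0657066   0.94389528
  1.67650367]
[370.88996612 259.97856267]
[318.25199032 259.7168396 ]
[265.60630629 259.46074972]
[317.10337731 187.76870773]
```

View pics/w1.png

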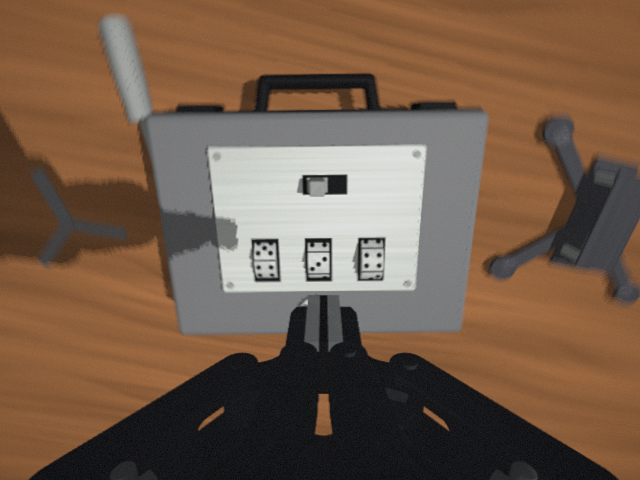

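The wrist view, with the robot side at the top, shows the right wheel at (265,260), the middle at (318,260), the left at (371,260) and the tab at (317,186). These match the projections to within 1–2 px. I'll enlarge the wheels next.

```bash
python3 - <<'E'
import pickle,cv2
d=pickle.load(open("w1.pkl","rb"));f=d["frame"][:,:,::-1]
c=f[232:290,242:398];cv2.imwrite("pics/w1c.png",cv2.resize(c,None,fx=5,fy=5,interpolation=cv2.INTER_CUBIC))
E
```

```text
(no output)
```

View pics/w1c.png

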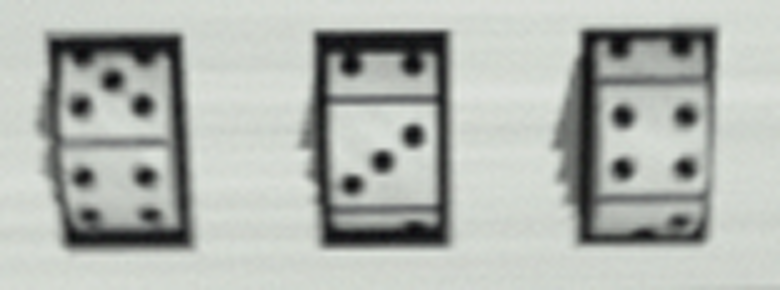

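The crop shows four on top of the left wheel, with five just in front and boundary lines at crop rows 80 and 198. The middle wheel shows three, with lines at 100 and 209. The right wheel's 5/4 boundary is near the top, at row 142.

```bash
cat >> h.py <<'E'
A=.2258; EX=np.array([np.cos(A),np.sin(A),0]);EY=np.array([-np.sin(A),np.cos(A),0])
O=np.array([.5323,.0508,0])
def C(x,y,z): return O+EX*x/1000+EY*y/1000+[0,0,z/1000]
def pt(y,h,phi): return C(20+20*np.sin(phi),y,86+h-20+20*np.cos(phi))
E
python3 - <<'E'
from h import *
import pickle
from scipy.optimize import least_squares
d=pickle.load(open("w1.pkl","rb"))
for n,y,l in(("L",45,(80,198)),("M",0,(100,209))):
    l=232-.4+np.array(l)/5
    r=least_squares(lambda p:[proj(d,pt(y,p[0]*10,p[1]-.5236))[1]-l[0],proj(d,pt(y,p[0]*10,p[1]+.5236))[1]-l[1]],[1.2,0])
    print(n,"h",r.x[0]*10,"offset",r.x[1])
for h in(8,12,16):
    l=232-.4+142/5
    print("R",h,least_squares(lambda p:[proj(d,pt(-45,h,p[0]))[1]-l],[0.]).x)
s=monitor.observe();Rt=Ro.from_quat(s["tool_rot"]).as_matrix()
for n,y in(("L",45),("M",0),("R",-45)):
    print(n,(Rt.T@(C(20,y,86)-s["eef_pos"]))*1000/30)
E
```

```text
L h 10.090689404102468 offset -0.2012804858120028
M h 8.158030212040039 offset 0.018370548954326146
R 8 [-0.1387466]
R 12 [-0.21619973]
R 16 [-0.29262154]
L [-1.08377681  1.35054301  4.66364403]
M [-1.0676965  -0.14937079  4.66364415]
R [-1.0516162  -1.6492846   4.66364427]
```

{"method": "arm_command", "body": {"motion": [[[-0.29,0.45,0,0],[-0.29,0.45,0,0],[-0.29,0.45,0,0],[0,0,0.8,0],[0,0,0.8,0],[0,0,0.8,0],[0,0,0.6,0],[0,0,0.3,0],[0,0,0,0],[0,0,0,0]]]}}

```text
clock: 3.75
eef_pos: [0.5366, 0.0981, 0.1275]
tool_rot: [-0.113, 0.994, 0.0, 0.0]
ft_force: [0.8, 0.3, 0.2]
gripper_width: 0.0002
grip_force: 0.0
```

```bash
python3 - <<'E'
from h import *
s=monitor.observe();print(arm.tips_ahead,s["eef_pos"],s["ft_force"],(s["eef_pos"]-O)@np.c_[EX,EY]*1000, "tip above plate",(s["eef_pos"][2]-arm.tips_ahead-.086)*1000)
E
```

```text
0.019 [0.53660174 0.09805576 0.12747755] [0.83756337 0.29933154 0.24939423] [14.77244723 45.09308453] tip above plate 22.47754547919499
```

{"method": "arm_command", "body": {"motion": [[[0,0,0.1,0],[0,0,0.1,0],[0,0,0.05,0],[0,0,0,0]]]}}

```text
clock: 4.15
eef_pos: [0.5359, 0.0973, 0.1194]
tool_rot: [-0.112, 0.994, 0.0, -0.0]
ft_force: [-0.2, 0.2, -0.2]
gripper_width: -0.0002
grip_force: 0.0
```

{"method": "arm_command", "body": {"motion": [[[0,0,0.04,0],[0,0,0,0]]]}}

```text
clock: 4.35
eef_pos: [0.536, 0.0973, 0.1182]
tool_rot: [-0.112, 0.994, -0.0, -0.0]
ft_force: [-0.3, 1.2, -0.1]
gripper_width: 0.0002
grip_force: 0.0
```

{"method": "arm_command", "body": {"motion": [[[0,0,0.04,0],[0,0,0,0]]]}}

```text
clock: 4.55
eef_pos: [0.5359, 0.0973, 0.1169]
tool_rot: [-0.112, 0.994, -0.0, -0.0]
ft_force: [0.3, -0.1, 0.2]
gripper_width: -0.0
grip_force: 0.0
```

{"method": "arm_command", "body": {"motion": [[[0,0,0.035,0],[0,0,0,0],[0,0,0,0]]]}}

```text
clock: 4.85
eef_pos: [0.536, 0.0974, 0.1159]
tool_rot: [-0.112, 0.994, -0.0, -0.0]
ft_force: [-0.3, 0.1, 0.1]
gripper_width: -0.0002
grip_force: 0.0
```

{"method": "arm_command", "body": {"motion": [[[0,0,0.02,0],[0,0,0,0],[0,0,0,0]]]}}

```text
clock: 5.15
eef_pos: [0.536, 0.0973, 0.1154]
tool_rot: [-0.112, 0.994, -0.0, 0.0]
ft_force: [0.3, -0.2, 0.0]
gripper_width: -0.0001
grip_force: 0.0
```

{"method": "arm_command", "body": {"motion": [[[0,0,0.03,0],[0,0,0,0],[0,0,0,0]]]}}

```text
clock: 5.45
eef_pos: [0.5359, 0.0974, 0.1144]
tool_rot: [-0.112, 0.994, -0.0, -0.0]
ft_force: [0.7, 0.4, 0.0]
gripper_width: -0.0001
grip_force: 0.0
```

{"method": "arm_command", "body": {"motion": [[[0,0,0.02,0],[0,0,0,0],[0,0,0,0]]]}}

```text
clock: 5.75
eef_pos: [0.536, 0.0974, 0.1138]
tool_rot: [-0.112, 0.994, -0.0, 0.0]
ft_force: [-0.1, 0.2, -0.7]
gripper_width: 0.0
grip_force: 0.0
```

{"method": "arm_command", "body": {"motion": [[[0,0,0.03,0],[0,0,0,0],[0,0,0,0]]]}}

```text
clock: 6.05
eef_pos: [0.536, 0.0974, 0.1129]
tool_rot: [-0.112, 0.994, 0.0, -0.0]
ft_force: [0.2, -0.6, 0.3]
gripper_width: 0.0004
grip_force: 0.0
```

{"method": "arm_command", "body": {"motion": [[[0,0,0.02,0],[0,0,0,0],[0,0,0,0]]]}}

```text
clock: 6.35
eef_pos: [0.5359, 0.0974, 0.1123]
tool_rot: [-0.112, 0.994, -0.0, -0.0]
ft_force: [-0.7, -0.2, 0.7]
gripper_width: -0.0001
grip_force: 0.0
```

{"method": "arm_command", "body": {"motion": [[[0,0,0.02,0],[0,0,0,0],[0,0,0,0]]]}}

```text
clock: 6.65
eef_pos: [0.536, 0.0974, 0.1117]
tool_rot: [-0.112, 0.994, -0.0, 0.0]
ft_force: [-0.8, -0.2, -0.1]
gripper_width: 0.0
grip_force: 0.0
```

```bash
python3 - <<'E'
from h import *
s,d=cam("wrist");print(s["ft_force"]);print([proj(d,C(20,y,86)).round() for y in(45,0,-45)])
print(proj(d,s["eef_pos"]-[0,0,.019]))
p=proj(d,C(20,45,94)).astype(int);f=d["frame"][:,:,::-1]
c=f[p[1]-90:p[1]+60,p[0]-100:p[0]+100];cv2.imwrite("pics/w2.png",cv2.resize(c,None,fx=4,fy=4,interpolation=cv2.INTER_CUBIC));print(p)
E
```

```text
[-0.80750304 -0.18556149 -0.07269437]
[array([324., 295.]), array([239., 295.]), array([155., 295.])]
[322.95743257 291.19265854]
[323 302]
```

View pics/w2.png

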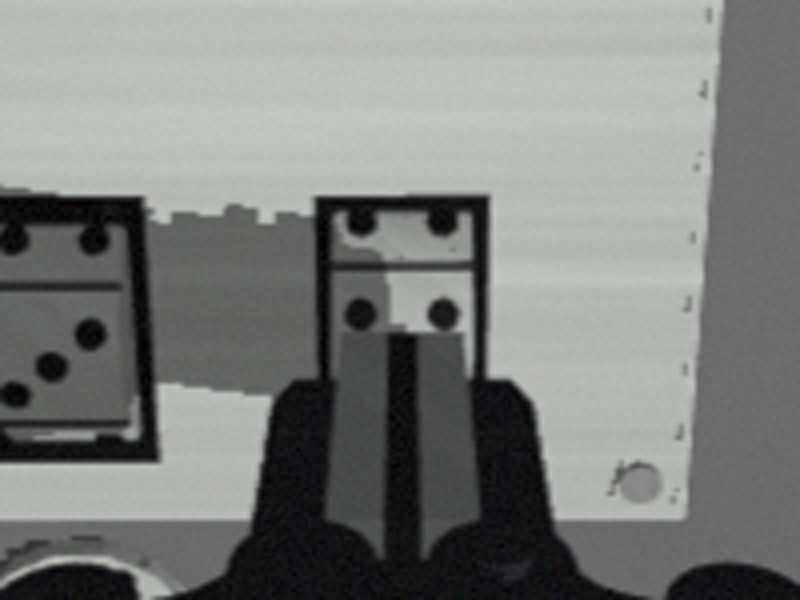

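In the crop the fingertip's near edge sits at crop row 333, over the left wheel between the near pair of its four dots and its middle, and still seems clear of it. I'll keep feeling downward in small steps.

{"method": "arm_command", "body": {"motion": [[[0,0,0.02,0],[0,0,0,0],[0,0,0,0]]]}}

```text
clock: 7.0
eef_pos: [0.536, 0.0974, 0.1111]
tool_rot: [-0.112, 0.994, -0.0, -0.0]
ft_force: [0.1, -0.4, -0.7]
gripper_width: -0.0
grip_force: 0.0
```

{"method": "arm_command", "body": {"motion": [[[0,0,0.02,0],[0,0,0,0],[0,0,0,0]]]}}

```text
clock: 7.3
eef_pos: [0.536, 0.0974, 0.1105]
tool_rot: [-0.112, 0.994, -0.0, -0.0]
ft_force: [0.2, -0.9, -1.8]
gripper_width: -0.0
grip_force: 0.0
```

{"method": "arm_command", "body": {"motion": [[[0,0,0.02,0],[0,0,0,0],[0,0,0,0]]]}}

```text
clock: 7.6
eef_pos: [0.536, 0.0974, 0.1099]
tool_rot: [-0.112, 0.994, 0.0, 0.0]
ft_force: [-0.2, 0.4, -0.3]
gripper_width: -0.0001
grip_force: 0.0
```

{"method": "arm_command", "body": {"motion": [[[0,0,0.03,0],[0,0,0,0],[0,0,0,0]]]}}

```text
clock: 7.9
eef_pos: [0.536, 0.0974, 0.109]
tool_rot: [-0.112, 0.994, -0.0, 0.0]
ft_force: [-0.2, 0.3, -0.6]
gripper_width: 0.0003
grip_force: 0.0
```

{"method": "arm_command", "body": {"motion": [[[0,0,0.02,0],[0,0,0,0],[0,0,0,0]]]}}

```text
clock: 8.2
eef_pos: [0.5359, 0.0973, 0.1084]
tool_rot: [-0.112, 0.994, -0.0, -0.0]
ft_force: [0.2, 0.7, -0.1]
gripper_width: -0.0005
grip_force: 0.0
```

```bash
python3 - <<'E'
from h import *
F=[]
for i in range(6):
    s,d=cam("wrist");F.append(s["ft_force"])
print(np.mean(F,0),s["eef_pos"],s["joints"])
M=d["mount"]
for row in(291,295,307):
    d2=dict(d);d2["Rc"]=M[:3,:3];r=ray(d2,(322,row))
    for z in(.019,.010,0,-.01): print(row,z,(M[:3,3]+r*(z-M[2,3])/r[2])[:2]*1000)
f=d["frame"][:,:,::-1];cv2.imwrite("pics/w3.png",cv2.resize(f[200:400,200:450],None,fx=3,fy=3,interpolation=cv2.INTER_CUBIC))
E
```

```text
[0.28563495 0.20728274 0.36399539] [0.53598917 0.0973683  0.1084615 ] [-0.36256109  0.52213733  0.12955566  1.91325624 -0.09875672  0.71220767
  1.62092231]
291 0.019 [ 0.10927045 -0.48834171]
291 0.01 [ 4.71786213 -0.44618945]
291 0 [ 9.83851956 -0.3993536 ]
291 -0.01 [14.95917698 -0.35251775]
295 0.019 [-2.16995365 -0.48955349]
295 0.01 [ 2.56235907 -0.44733545]
295 0 [ 7.82048432 -0.40042651]
295 -0.01 [13.07860956 -0.35351757]
307 0.019 [-9.11793067 -0.49324178]
307 0.01 [-4.00846727 -0.45082352]
307 0 [ 1.6687143  -0.40369213]
307 -0.01 [ 7.34589586 -0.35656074]
```

View pics/w3.png

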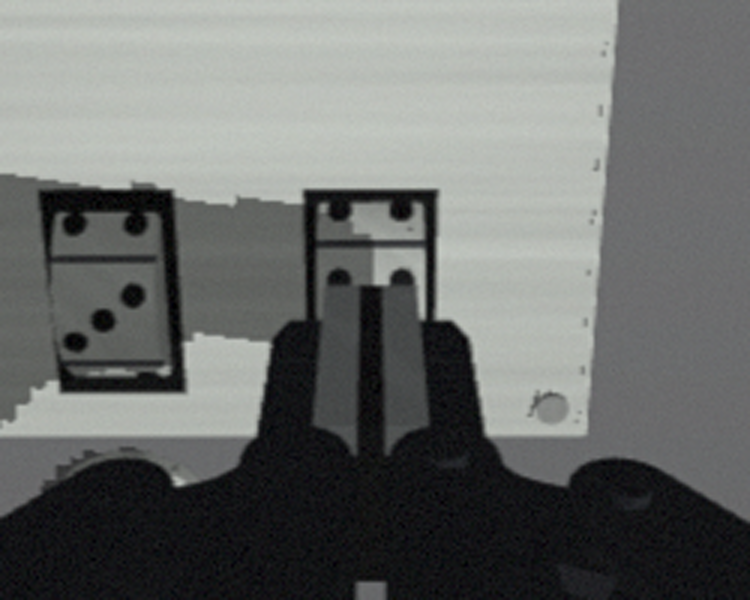

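The tip's shadow corner at crop (372,235) is still well clear of the tip edge at row 285, so the fingertip is several millimetres above the wheel. I'll keep descending in 2 mm steps, which adds 8 N at most per step.

{"method": "arm_command", "body": {"motion": [[[0,0,0.06,0],[0,0,0,0],[0,0,0,0]]]}}

```text
clock: 8.8
eef_pos: [0.5359, 0.0973, 0.1065]
tool_rot: [-0.112, 0.994, -0.0, -0.0]
ft_force: [0.2, 0.2, 0.0]
gripper_width: 0.0001
grip_force: 0.0
```

{"method": "arm_command", "body": {"motion": [[[0,0,0.06,0],[0,0,0,0],[0,0,0,0]]]}}

```text
clock: 9.1
eef_pos: [0.5359, 0.0974, 0.1048]
tool_rot: [-0.112, 0.994, -0.0, -0.0]
ft_force: [0.1, 0.3, -0.4]
gripper_width: 0.0003
grip_force: 0.0
```

{"method": "arm_command", "body": {"motion": [[[0,0,0.05,0],[0,0,0,0],[0,0,0,0]]]}}

```text
clock: 9.4
eef_pos: [0.5359, 0.0973, 0.1033]
tool_rot: [-0.112, 0.994, -0.0, -0.0]
ft_force: [0.5, -0.1, -0.9]
gripper_width: -0.0001
grip_force: 0.0
```

{"method": "arm_command", "body": {"motion": [[[0,0,0.04,0],[0,0,0,0],[0,0,0,0]]]}}

```text
clock: 9.7
eef_pos: [0.5359, 0.0974, 0.1021]
tool_rot: [-0.112, 0.994, -0.0, -0.0]
ft_force: [0.3, 0.2, -0.4]
gripper_width: -0.0002
grip_force: 0.0
```

{"method": "arm_command", "body": {"motion": [[[0,0,0.05,0],[0,0,0,0],[0,0,0,0]]]}}

```text
clock: 10.0
eef_pos: [0.536, 0.0974, 0.1006]
tool_rot: [-0.112, 0.994, -0.0, -0.0]
ft_force: [-0.5, -0.2, -0.8]
gripper_width: 0.0
grip_force: 0.0
```

{"method": "arm_command", "body": {"motion": [[[0,0,0.05,0],[0,0,0,0],[0,0,0,0]]]}}

```text
clock: 10.3
eef_pos: [0.5359, 0.0974, 0.0991]
tool_rot: [-0.112, 0.994, -0.0, -0.0]
ft_force: [0.1, -0.5, 0.3]
gripper_width: -0.0003
grip_force: 0.0
```

{"method": "arm_command", "body": {"motion": [[[0,0,0.05,0],[0,0,0,0],[0,0,0,0]]]}}

```text
clock: 10.6
eef_pos: [0.5359, 0.0974, 0.0976]
tool_rot: [-0.112, 0.994, -0.0, -0.0]
ft_force: [-0.2, 0.3, -0.5]
gripper_width: 0.0002
grip_force: 0.0
```

```bash
python3 - <<'E'
from h import *
F=[]
for i in range(4):
    s,d=cam("wrist");F.append(s["ft_force"])
print(np.mean(F,0),s["eef_pos"],s["effort"])
f=d["frame"][:,:,::-1];cw=cv2.resize(f[230:330,240:400],None,fx=5,fy=5,interpolation=cv2.INTER_CUBIC)
d=cam("scene")[1];p=proj(d,s["eef_pos"]).astype(int);f=d["frame"][:,:,::-1]
cs=cv2.resize(f[p[1]-50:p[1]+50,p[0]-65:p[0]+65],(650,500),interpolation=cv2.INTER_CUBIC);print(p)
cv2.imwrite("pics/w4.png",cv2.resize(np.vstack([cw[:, :650],cs]),(390,600)))
E
```

```text
[0.05503471 0.21327216 0.05541782] [0.53600796 0.09736293 0.09767856] [-3.03738561e-04 -5.08117783e+01  2.91312486e+00 -1.87457281e+01
  9.11854848e-03  1.79356270e-03  2.34695335e-06]
[309 208]
```

View pics/w4.png

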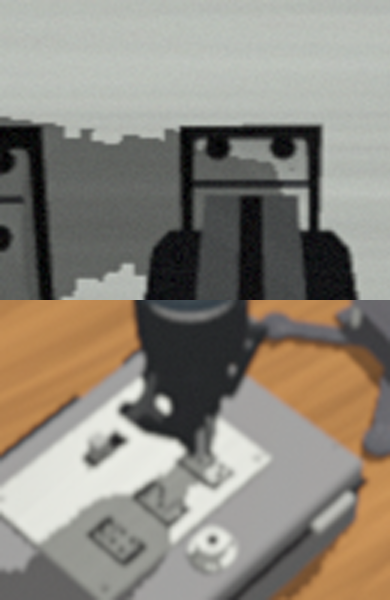

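The wrist half shows the fingertip edge just short of the 4/5 line. In the scene half the tip is still slightly above the wheel and close to the TCP height, so the closed tips extend much less than 19 mm. I'll keep feeling down.

{"method": "arm_command", "body": {"motion": [[[0,0,0.05,0],[0,0,0,0],[0,0,0,0]]]}}

```text
clock: 11.15
eef_pos: [0.5359, 0.0974, 0.0961]
tool_rot: [-0.112, 0.994, -0.0, -0.0]
ft_force: [0.3, 0.5, -0.3]
gripper_width: 0.0001
grip_force: 0.0
```

{"method": "arm_command", "body": {"motion": [[[0,0,0.05,0],[0,0,0,0],[0,0,0,0]]]}}

```text
clock: 11.45
eef_pos: [0.5359, 0.0973, 0.0946]
tool_rot: [-0.112, 0.994, -0.0, -0.0]
ft_force: [-0.3, 0.5, 0.2]
gripper_width: -0.0
grip_force: 0.0
```

{"method": "arm_command", "body": {"motion": [[[0,0,0.05,0],[0,0,0,0],[0,0,0,0]]]}}

```text
clock: 11.75
eef_pos: [0.5359, 0.0973, 0.0931]
tool_rot: [-0.112, 0.994, -0.0, -0.0]
ft_force: [0.2, -0.1, 0.1]
gripper_width: -0.0001
grip_force: 0.0
```

```bash
python3 - <<'E'
from h import *
s,d=cam("scene");e=s["eef_pos"]
dn=viewer.snapshot("top")
p=proj(d,e);f=d["frame"][:,:,::-1]
x0,y0=int(p[0])-35,int(p[1])-30
a=cv2.resize(f[y0:y0+50,x0:x0+70],(770,550),interpolation=cv2.INTER_CUBIC)
def mk(X,c): q=(proj(d,X)-[x0,y0]+.5)*11; cv2.circle(a,tuple(int(v) for v in q),4,c,-1)
mk(e,(0,0,255));mk(e-[0,0,.019],(255,0,0))
mk(C(20,45,86+9),(0,255,0));mk(C(20,0,86+9),(0,255,0))
mk(C(50,85,86),(0,255,255))
cv2.imwrite("pics/s5.png",a);print(p,e,x0,y0)
E
```

```text
[309.93832253 209.70611418] [0.53590702 0.0973365  0.09308839] 274 179
```

View pics/s5.png

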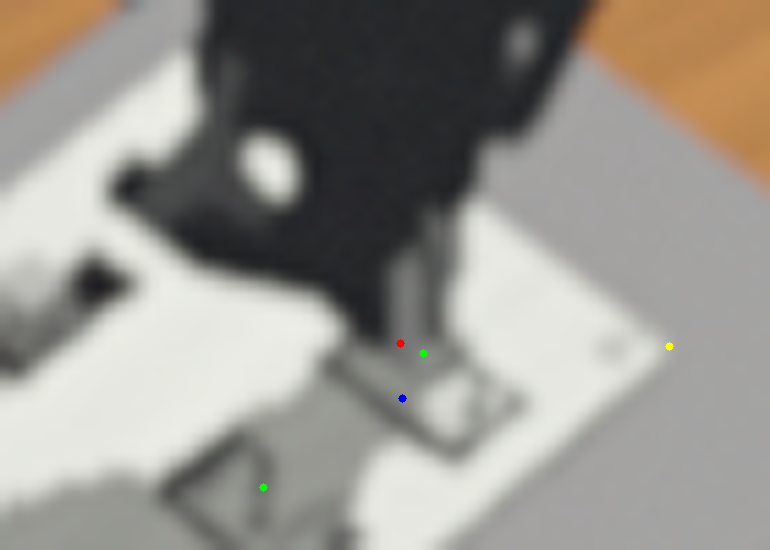

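The tip ends at about (405,345), right at the projected TCP (red), and has nearly reached the left wheel's crown (green). Contact should come within the next few millimetres.

{"method": "arm_command", "body": {"motion": [[[0,0,0.035,0],[0,0,0,0],[0,0,0,0]]]}}

```text
clock: 12.15
eef_pos: [0.5361, 0.0974, 0.0922]
tool_rot: [-0.112, 0.994, 0.0, 0.0]
ft_force: [0.5, 0.0, 1.4]
gripper_width: 0.0002
grip_force: 0.7
```

{"method": "arm_command", "body": {"motion": [[[0,0,0.02,0],[0,0,0,0],[0,0,0,0]]]}}

```text
clock: 12.45
eef_pos: [0.5362, 0.0974, 0.0917]
tool_rot: [-0.112, 0.994, 0.0, 0.0]
ft_force: [0.3, -0.6, 3.3]
gripper_width: 0.0003
grip_force: 1.6
```

{"method": "arm_command", "body": {"motion": [[[0,0,0.025,0],[0,0,0,0],[0,0,0,0]]]}}

```text
clock: 12.75
eef_pos: [0.5362, 0.0974, 0.091]
tool_rot: [-0.112, 0.994, 0.0, 0.0]
ft_force: [-2.0, 0.1, 6.6]
gripper_width: -0.0001
grip_force: 2.8
```

{"method": "arm_command", "body": {"motion": [[[-0.05,0,0,0],[-0.05,0,0,0]]]}}

```text
clock: 12.95
eef_pos: [0.5384, 0.0979, 0.0908]
tool_rot: [-0.112, 0.994, -0.0, -0.001]
ft_force: [-2.2, 0.1, 5.8]
gripper_width: 0.0
grip_force: 3.2
```

{"method": "arm_command", "body": {"motion": [[[-0.05,0,0,0],[-0.05,0,0,0],[-0.05,0,0,0]]]}}

```text
clock: 13.25
eef_pos: [0.5428, 0.0989, 0.0908]
tool_rot: [-0.112, 0.994, -0.0, -0.001]
ft_force: [-2.0, -0.7, 7.3]
gripper_width: 0.0002
grip_force: 3.2
```

{"method": "arm_command", "body": {"motion": [[[-0.05,0,0,0],[-0.05,0,0,0],[-0.05,0,0,0],[0,0,0,0]]]}}

```text
clock: 13.65
eef_pos: [0.5474, 0.1, 0.0909]
tool_rot: [-0.112, 0.994, -0.0, -0.0]
ft_force: [-1.6, -0.4, 6.4]
gripper_width: 0.0001
grip_force: 3.1
```

{"method": "arm_command", "body": {"motion": [[[0,0,-0.15,0],[0.1,0,-0.05,0],[0.1,0,0,0],[0.1,0,0,0],[0.12,0,0,0],[0,0,0.1,0],[0,0,0.06,0],[0,0,0.02,0],[0,0,0,0]]]}}

```text
clock: 14.55
eef_pos: [0.5352, 0.0972, 0.0913]
tool_rot: [-0.112, 0.994, -0.0, -0.0]
ft_force: [-2.6, -0.6, 4.1]
gripper_width: -0.0
grip_force: 2.1
```

{"method": "arm_command", "body": {"motion": [[[0,0,0.02,0],[0,0,0,0]]]}}

```text
clock: 14.75
eef_pos: [0.5353, 0.0971, 0.0909]
tool_rot: [-0.112, 0.994, -0.0, -0.0]
ft_force: [-3.0, -0.1, 6.4]
gripper_width: 0.0
grip_force: 2.9
```

{"method": "arm_command", "body": {"motion": [[[-0.05,0,0,0],[-0.05,0,0,0],[-0.05,0,0,0],[-0.05,0,0,0]]]}}

```text
clock: 15.15
eef_pos: [0.5413, 0.0986, 0.091]
tool_rot: [-0.112, 0.994, 0.0, 0.0]
ft_force: [-2.9, -0.6, 5.0]
gripper_width: -0.0002
grip_force: 2.8
```

{"method": "arm_command", "body": {"motion": [[[-0.05,0,0,0],[-0.05,0,0,0],[-0.05,0,0,0],[-0.05,0,0,0],[0,0,0,0],[0,0,-0.4,0],[0,0,-0.8,0],[0.4,0,-0.8,0],[0.4,0,0,0],[0.4,0,0,0],[0,0,0,0]]]}}

```text
clock: 16.25
eef_pos: [0.5103, 0.0914, 0.1507]
tool_rot: [-0.112, 0.994, -0.0, -0.001]
ft_force: [-0.9, 0.2, 0.6]
gripper_width: 0.0001
grip_force: 0.0
```

```bash
python3 - <<'E'
from h import *
import pickle
s,d=cam("wrist");print(s["eef_pos"],s["ft_force"]);pickle.dump(d,open("w6.pkl","wb"))
f=d["frame"][:,:,::-1];q=[proj(d,C(20,y,90)) for y in(-45,0,45)];print(np.round(q))
x0=int(q[0][0])-25;y0=int(q[0][1])-32;cv2.imwrite("pics/w6.png",cv2.resize(f[y0:y0+64,x0:int(q[2][0])+25],None,fx=4,fy=4,interpolation=cv2.INTER_CUBIC));print(x0,y0)
E
```

```text
[0.51031557 0.09141335 0.15068595] [-0.92461609  0.22119047  0.57013829]
[[185. 307.]
 [254. 307.]
 [324. 307.]]
160 274
```

View pics/w6.png

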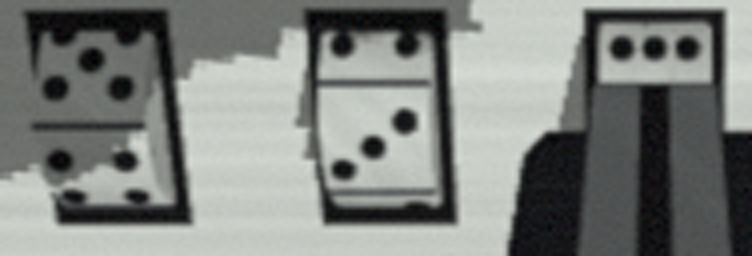

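The crop shows face six's near row of three dots on the left wheel, above the fingertip. The tip hides the rest, from crop row 85 down. I'll move over to the right wheel, which clears the view of the left one.

{"method": "arm_command", "body": {"motion": [[[0,-0.6,0,0],[0,-0.6,0,0],[0,-0.6,0,0],[0,-0.6,0,0],[0,-0.58,0,0],[-0.45,0,0,0],[-0.45,0,0,0],[-0.4,0,0,0],[0,0,0,0],[0,0,0,0]]]}}

```text
clock: 17.3
eef_pos: [0.5697, 0.0134, 0.1502]
tool_rot: [-0.113, 0.994, -0.0, -0.0]
ft_force: [-0.8, -0.6, 0.2]
gripper_width: -0.0001
grip_force: 0.0
```

```bash
cat >> h.py <<'E'
def lines(d,y,h):
    "dark-line rows of a wheel (columns off the dots' middle), as phi at crown height h"
    g=d["frame"].astype(float).mean(2); out=[]
    for phi in np.arange(-1.1,1.11,.03):
        v=[]
        for dy in(-6.5,-5.5,-2.6,-1.6,0,1.6,2.6,5.5,6.5):
            q=proj(d,pt(y+dy,h,phi)).astype(np.float32)
            v.append(cv2.getRectSubPix(g.astype(np.float32),(1,1),(float(q[0]),float(q[1])))[0,0])
        out.append((phi,np.max(v),np.mean(v)))
    return np.array(out)
E
python3 - <<'E'
from h import *
s,d=cam("wrist");print(s["eef_pos"],s["ft_force"],(s["eef_pos"]-O)@np.c_[EX,EY]*1000)
f=d["frame"][:,:,::-1];cv2.imwrite("pics/w7full.png",f)
for n,y,h in(("L",45,10.1),("M",0,8.2)):
    print(n,proj(d,pt(y,h,0)))
    for r in lines(d,y,h): print("%.2f %.0f %.0f"%tuple(r),end=" | ")
    print()
E
```

```text
[0.56972295 0.01335869 0.15022468] [-0.77180818 -0.61387186  0.23957393] [ 28.09039112 -44.86934989]
L [474.29005257 251.96895827]
-1.10 81 76 | -1.07 124 115 | -1.04 143 133 | -1.01 145 136 | -0.98 147 126 | -0.95 148 95 | -0.92 141 67 | -0.89 122 50 | -0.86 112 48 | -0.83 133 54 | -0.80 141 74 | -0.77 152 111 | -0.74 161 148 | -0.71 165 163 | -0.68 169 165 | -0.65 172 167 | -0.62 170 165 | -0.59 139 133 | -0.56 90 87 | -0.53 105 102 | -0.50 157 154 | -0.47 183 179 | -0.44 185 181 | -0.41 186 181 | -0.38 188 181 | -0.35 190 167 | -0.32 192 137 | -0.29 195 121 | -0.26 194 117 | -0.23 195 117 | -0.20 197 126 | -0.17 198 146 | -0.14 197 169 | -0.11 197 170 | -0.08 197 152 | -0.05 191 141 | -0.02 190 139 | 0.01 190 143 | 0.04 188 152 | 0.07 187 162 | 0.10 184 152 | 0.13 184 127 | 0.16 183 114 | 0.19 183 107 | 0.22 183 107 | 0.25 182 113 | 0.28 180 125 | 0.31 179 144 | 0.34 178 163 | 0.37 177 172 | 0.40 175 169 | 0.43 159 153 | 0.46 119 115 | 0.49 72 69 | 0.52 86 83 | 0.55 112 106 | 0.58 153 143 | 0.61 169 157 | 0.64 169 156 | 0.67 159 148 | 0.70 152 136 | 0.73 149 123 | 0.76 146 108 | 0
[... 591 characters left out ...]
184 | -0.29 193 173 | -0.26 194 161 | -0.23 195 156 | -0.20 194 157 | -0.17 194 163 | -0.14 192 173 | -0.11 191 177 | -0.08 191 162 | -0.05 190 146 | -0.02 189 137 | 0.01 191 136 | 0.04 191 141 | 0.07 189 151 | 0.10 188 164 | 0.13 186 159 | 0.16 185 150 | 0.19 183 145 | 0.22 181 143 | 0.25 181 143 | 0.28 181 145 | 0.31 180 153 | 0.34 178 162 | 0.37 177 171 | 0.40 176 172 | 0.43 171 166 | 0.46 154 150 | 0.49 104 101 | 0.52 92 88 | 0.55 104 97 | 0.58 133 127 | 0.61 164 157 | 0.64 161 155 | 0.67 158 153 | 0.70 152 144 | 0.73 150 135 | 0.76 146 127 | 0.79 141 118 | 0.82 137 110 | 0.85 119 96 | 0.88 99 80 | 0.91 82 66 | 0.94 67 54 | 0.97 58 48 | 1.00 52 43 | 1.03 47 40 | 1.06 43 37 | 1.09 40 35 |
```

The left wheel's boundary lines lie at phi −0.555 and +0.495 around a 2-1-2 dot pattern, so five is on top to within 0.03 rad. The middle wheel is still centred. Next is the right wheel.

{"method": "arm_command", "body": {"motion": [[[0.07,0,0.5,0],[0,0,0.5,0],[0,0,0.4,0],[0,0,0.2,0],[0,0,0.05,0],[0,0,0,0],[0,0,0,0]]]}}

```text
clock: 18.05
eef_pos: [0.5684, 0.013, 0.1018]
tool_rot: [-0.112, 0.994, -0.0, 0.0]
ft_force: [0.2, -0.0, -0.1]
gripper_width: -0.0001
grip_force: 0.0
```

{"method": "arm_command", "body": {"motion": [[[0,0,0.04,0],[0,0,0,0],[0,0,0,0]]]}}

```text
clock: 18.35
eef_pos: [0.568, 0.013, 0.1002]
tool_rot: [-0.112, 0.994, 0.0, 0.0]
ft_force: [-0.5, 0.6, -0.1]
gripper_width: 0.0003
grip_force: 0.0
```

{"method": "arm_command", "body": {"motion": [[[0,0,0.05,0],[0,0,0,0],[0,0,0,0]]]}}

```text
clock: 18.65
eef_pos: [0.5679, 0.013, 0.0985]
tool_rot: [-0.112, 0.994, -0.0, -0.0]
ft_force: [1.3, 0.3, 1.0]
gripper_width: -0.0003
grip_force: 0.0
```

{"method": "arm_command", "body": {"motion": [[[0,0,0.03,0],[0,0,0,0],[0,0,0,0]]]}}

```text
clock: 18.95
eef_pos: [0.5679, 0.013, 0.0976]
tool_rot: [-0.112, 0.994, 0.0, -0.0]
ft_force: [-0.3, -0.8, -0.6]
gripper_width: 0.0002
grip_force: 0.0
```

{"method": "arm_command", "body": {"motion": [[[0,0,0.04,0],[0,0,0,0],[0,0,0,0]]]}}

```text
clock: 19.25
eef_pos: [0.5679, 0.013, 0.0964]
tool_rot: [-0.112, 0.994, -0.0, -0.0]
ft_force: [-0.3, 0.6, 0.3]
gripper_width: -0.0
grip_force: 0.0
```

{"method": "arm_command", "body": {"motion": [[[0,0,0.05,0],[0,0,0,0],[0,0,0,0]]]}}

```text
clock: 19.55
eef_pos: [0.5679, 0.013, 0.0949]
tool_rot: [-0.112, 0.994, -0.0, -0.0]
ft_force: [0.3, -0.0, -0.3]
gripper_width: -0.0001
grip_force: 0.0
```

{"method": "arm_command", "body": {"motion": [[[0,0,0.05,0],[0,0,0,0],[0,0,0,0]]]}}

```text
clock: 19.85
eef_pos: [0.5679, 0.013, 0.0934]
tool_rot: [-0.112, 0.994, -0.0, -0.0]
ft_force: [0.3, 0.0, 0.0]
gripper_width: 0.0
grip_force: 0.0
```

{"method": "arm_command", "body": {"motion": [[[0,0,0.04,0],[0,0,0,0],[0,0,0,0]]]}}

```text
clock: 20.15
eef_pos: [0.5679, 0.013, 0.0922]
tool_rot: [-0.112, 0.994, -0.0, -0.0]
ft_force: [-0.2, 0.3, 0.3]
gripper_width: -0.0004
grip_force: 0.0
```

{"method": "arm_command", "body": {"motion": [[[0,0,0.04,0],[0,0,0,0],[0,0,0,0]]]}}

```text
clock: 20.45
eef_pos: [0.5679, 0.013, 0.091]
tool_rot: [-0.112, 0.994, 0.0, -0.0]
ft_force: [0.5, 0.9, -0.3]
gripper_width: -0.0001
grip_force: 0.0
```

{"method": "arm_command", "body": {"motion": [[[0,0,0.04,0],[0,0,0,0],[0,0,0,0]]]}}

```text
clock: 20.75
eef_pos: [0.5679, 0.013, 0.0898]
tool_rot: [-0.112, 0.994, -0.0, -0.0]
ft_force: [-0.2, -0.4, 0.6]
gripper_width: 0.0004
grip_force: 0.0
```

{"method": "arm_command", "body": {"motion": [[[0,0,0.03,0],[0,0,0,0],[0,0,0,0]]]}}

```text
clock: 21.05
eef_pos: [0.568, 0.013, 0.0891]
tool_rot: [-0.112, 0.994, 0.0, 0.0]
ft_force: [-0.7, 0.5, 2.6]
gripper_width: -0.0001
grip_force: 1.3
```

{"method": "arm_command", "body": {"motion": [[[0,0,0.03,0],[0,0,0,0],[0,0,0,0]]]}}

```text
clock: 21.35
eef_pos: [0.5681, 0.013, 0.0883]
tool_rot: [-0.112, 0.994, 0.0, 0.0]
ft_force: [-2.5, -0.5, 6.1]
gripper_width: 0.0002
grip_force: 2.7
```

{"method": "arm_command", "body": {"motion": [[[0.05,0,0,0],[0.05,0,0,0],[0.05,0,0,0],[0,0,0,0]]]}}

```text
clock: 21.75
eef_pos: [0.5641, 0.0121, 0.0884]
tool_rot: [-0.112, 0.994, 0.0, 0.001]
ft_force: [2.2, 1.2, 5.5]
gripper_width: 0.0002
grip_force: 2.5
```

{"method": "arm_command", "body": {"motion": [[[0.05,0,0,0],[0.05,0,0,0],[0.05,0,0,0],[0.05,0,0,0],[0.05,0,0,0],[0,0,0,0]]]}}

```text
clock: 22.35
eef_pos: [0.5565, 0.0103, 0.0883]
tool_rot: [-0.112, 0.994, 0.0, 0.0]
ft_force: [2.5, 1.0, 5.6]
gripper_width: -0.0
grip_force: 2.7
```

{"method": "arm_command", "body": {"motion": [[[0,0,-0.15,0],[-0.1,0,-0.05,0],[-0.1,0,0,0],[-0.1,0,0,0],[-0.1,0,0,0],[0,0,0.1,0],[0,0,0.06,0],[0,0,0.02,0],[0,0,0.02,0],[0,0,0,0]]]}}

```text
clock: 23.35
eef_pos: [0.568, 0.0131, 0.0884]
tool_rot: [-0.112, 0.994, 0.0, 0.0]
ft_force: [-0.4, 0.3, 5.2]
gripper_width: 0.0003
grip_force: 2.6
```

{"method": "arm_command", "body": {"motion": [[[0.05,0,0,0],[0.05,0,0,0],[0.05,0,0,0],[0.05,0,0,0],[0.05,0,0,0],[0.05,0,0,0],[0.05,0,0,0],[0.05,0,0,0],[0,0,0,0]]]}}

```text
clock: 24.25
eef_pos: [0.5562, 0.0103, 0.0882]
tool_rot: [-0.112, 0.994, 0.0, 0.0]
ft_force: [2.3, 1.6, 4.7]
gripper_width: 0.0003
grip_force: 2.7
```

{"method": "arm_command", "body": {"motion": [[[0,0,-0.15,0],[-0.1,0,-0.05,0],[-0.1,0,0,0],[-0.1,0,0,0],[-0.1,0,0,0],[0,0,0.1,0],[0,0,0.06,0],[0,0,0.02,0],[0,0,0.02,0],[0,0,0,0]]]}}

```text
clock: 25.25
eef_pos: [0.568, 0.013, 0.0883]
tool_rot: [-0.112, 0.994, 0.0, 0.0]
ft_force: [-1.8, -0.6, 4.2]
gripper_width: 0.0001
grip_force: 2.6
```

{"method": "arm_command", "body": {"motion": [[[0.05,0,0,0],[0.05,0,0,0],[0.05,0,0,0],[0.05,0,0,0],[0.05,0,0,0],[0.05,0,0,0],[0.05,0,0,0],[0.05,0,0,0],[0,0,0,0]]]}}

```text
clock: 26.15
eef_pos: [0.5563, 0.0103, 0.0882]
tool_rot: [-0.112, 0.994, 0.0, 0.0]
ft_force: [1.1, 1.4, 6.7]
gripper_width: 0.0001
grip_force: 2.7
```

{"method": "arm_command", "body": {"motion": [[[0,0,-0.2,0],[0,0,-0.6,0],[-0.15,0,-0.6,0],[-0.15,0,-0.6,0],[-0.1,0,0,0],[0,0,0,0],[0,0,0,0]]]}}

```text
clock: 26.85
eef_pos: [0.5665, 0.0128, 0.1468]
tool_rot: [-0.112, 0.994, -0.0, -0.002]
ft_force: [0.9, -0.2, -0.1]
gripper_width: 0.0005
grip_force: 0.0
```

```bash
python3 - <<'E'
from h import *
s,d=cam("wrist");print(s["eef_pos"],s["ft_force"],(s["eef_pos"]-O)@np.c_[EX,EY]*1000)
cv2.imwrite("pics/w8full.png",d["frame"][:,:,::-1])
for n,y,h in(("R",-45,7),("M",0,8.2),("L",45,10.1)):
    print(n,proj(d,pt(y,h,0)))
    L=lines(d,y,h)
    if n!="R": L=[r for r in L if abs(abs(r[0])-.52)<.1]
    for r in L: print("%.2f %.0f %.0f"%tuple(r),end=" | ")
    print()
E
```

```text
[0.5665001  0.01277581 0.14678153] [ 0.85037064 -0.2293169  -0.0812946 ] [ 24.81884873 -44.71588837]
R [322.56854587 257.33487362]
-1.10 28 27 | -1.07 24 22 | -1.04 27 23 | -1.01 27 25 | -0.98 35 33 | -0.95 49 47 | -0.92 68 66 | -0.89 108 105 | -0.86 143 139 | -0.83 159 153 | -0.80 161 155 | -0.77 162 157 | -0.74 163 156 | -0.71 166 145 | -0.68 169 138 | -0.65 170 137 | -0.62 173 139 | -0.59 175 143 | -0.56 177 153 | -0.53 177 165 | -0.50 179 158 | -0.47 183 145 | -0.44 186 139 | -0.41 188 138 | -0.38 191 141 | -0.35 193 151 | -0.32 191 170 | -0.29 192 176 | -0.26 193 162 | -0.23 194 155 | -0.20 192 153 | -0.17 193 153 | -0.14 193 154 | -0.11 193 160 | -0.08 193 173 | -0.05 190 184 | -0.02 191 186 | 0.01 191 186 | 0.04 187 183 | 0.07 164 161 | 0.10 119 117 | 0.13 88 87 | 0.16 126 123 | 0.19 182 177 | 0.22 185 180 | 0.25 185 179 | 0.28 182 177 | 0.31 178 174 | 0.34 178 164 | 0.37 177 152 | 0.40 175 142 | 0.43 172 136 | 0.46 172 138 | 0.49 171 142 | 0.52 171 147 | 0.55 169 152 | 0.58 167 158 | 0.61 166 159 | 0.64 164 160 | 0.67 162 159 | 0.70 160 157 | 0.73 158 154 | 0.76 157 150 | 0.79 155 147 | 0.82 152 139 | 0.85 149 130 | 0.88 146 123 | 0.91 140 114 | 0.94 128 104 | 0.97 118 95 | 1.00 110 88 | 1.03 103 82 | 1.06 98 77 | 1.09 94 74 | 
M [398.31625096 258.121847  ]
-0.62 177 171 | -0.59 174 169 | -0.56 142 139 | -0.53 98 97 | -0.50 108 107 | -0.47 160 158 | -0.44 186 183 | 0.43 169 164 | 0.46 142 138 | 0.49 109 105 | 0.52 92 89 | 0.55 96 94 | 0.58 129 124 | 0.61 147 142 | 
L [475.51014583 259.37408993]
-0.62 168 164 | -0.59 136 132 | -0.56 88 85 | -0.53 94 92 | -0.50 154 150 | -0.47 183 179 | -0.44 184 180 | 0.43 162 157 | 0.46 123 120 | 0.49 94 92 | 0.52 72 71 | 0.55 102 97 | 0.58 128 121 | 0.61 152 143 |
```

The right wheel's 2/3 boundary is at phi ≈ +0.13, so the wheel stands at about 1.70 rad. It needs another −0.65 rad, or about 13 mm. The left and middle wheels are unchanged.

{"method": "arm_command", "body": {"motion": [[[-0.05,0,0.6,0],[0,0,0.6,0],[0,0,0.5,0],[0,0,0.1,0],[0,0,0,0],[0,0,0,0]]]}}

```text
clock: 27.5
eef_pos: [0.5698, 0.0133, 0.0945]
tool_rot: [-0.112, 0.994, -0.0, 0.0]
ft_force: [0.5, -0.2, -0.2]
gripper_width: -0.0
grip_force: 0.0
```

{"method": "arm_command", "body": {"motion": [[[0.06,0,0.1,0],[0,0,0.06,0],[0,0,0.02,0],[0,0,0,0],[0,0,0,0]]]}}

```text
clock: 28.0
eef_pos: [0.5678, 0.0129, 0.0889]
tool_rot: [-0.112, 0.994, -0.0, 0.0]
ft_force: [-0.3, -0.1, 3.8]
gripper_width: -0.0001
grip_force: 1.5
```

{"method": "arm_command", "body": {"motion": [[[0,0,0.025,0],[0,0,0,0]]]}}

```text
clock: 28.2
eef_pos: [0.5678, 0.0129, 0.0882]
tool_rot: [-0.112, 0.994, -0.0, 0.0]
ft_force: [-1.1, -0.8, 6.1]
gripper_width: -0.0004
grip_force: 2.9
```

{"method": "arm_command", "body": {"motion": [[[0.05,0,0,0],[0.05,0,0,0],[0.05,0,0,0],[0.05,0,0,0],[0.05,0,0,0],[0.05,0,0,0],[0.05,0,0,0],[0.05,0,0,0],[0.04,0,0,0],[0,0,0,0]]]}}

```text
clock: 29.2
eef_pos: [0.555, 0.0099, 0.0881]
tool_rot: [-0.112, 0.994, -0.0, 0.0]
ft_force: [2.0, 0.8, 5.2]
gripper_width: -0.0
grip_force: 2.7
```

{"method": "arm_command", "body": {"motion": [[[0,0,-0.2,0],[0,0,-0.6,0],[-0.15,0,-0.6,0],[-0.15,0,-0.6,0],[-0.1,0,0,0],[0,0,0,0],[0,0,0,0]]]}}

```text
clock: 29.9
eef_pos: [0.5651, 0.0125, 0.1467]
tool_rot: [-0.112, 0.994, 0.0, -0.001]
ft_force: [0.7, 0.2, 0.3]
gripper_width: 0.0001
grip_force: 0.0
```

```bash
python3 - <<'E'
from h import *
s,d=cam("wrist");print(s["eef_pos"],s["ft_force"],(s["eef_pos"]-O)@np.c_[EX,EY]*1000)
f=d["frame"][:,:,::-1];cv2.imwrite("pics/w9full.png",f)
for n,y,h in(("R",-45,7),("M",0,8.2),("L",45,10.1)):
    L=[r for r in lines(d,y,h) if abs(abs(r[0])-.52)<(.25 if n=="R" else .1)]
    print(n);print(*["%.2f %.0f"%(r[0],r[1]) for r in L],sep=" | ")
q=np.array([proj(d,C(20,y,92)) for y in(-45,0,45)]+[proj(d,C(-45,0,104))]);x0,y0=(q.min(0)-30).astype(int);x1,y1=(q.max(0)+30).astype(int)
cv2.imwrite("pics/w9.png",cv2.resize(f[y0:y1,x0:x1],None,fx=3,fy=3,interpolation=cv2.INTER_CUBIC));print(x0,y0)
E
```

```text
[0.56507893 0.01253748 0.1466671 ] [0.68232016 0.18019657 0.30882779] [ 23.38040187 -44.62998763]
R
-0.77 163 | -0.74 167 | -0.71 169 | -0.68 171 | -0.65 174 | -0.62 175 | -0.59 153 | -0.56 92 | -0.53 87 | -0.50 143 | -0.47 186 | -0.44 188 | -0.41 187 | -0.38 187 | -0.35 189 | -0.32 189 | -0.29 188 | 0.28 181 | 0.31 179 | 0.34 178 | 0.37 177 | 0.40 173 | 0.43 164 | 0.46 141 | 0.49 106 | 0.52 73 | 0.55 92 | 0.58 114 | 0.61 145 | 0.64 166 | 0.67 165 | 0.70 165 | 0.73 161 | 0.76 158
M
-0.62 176 | -0.59 174 | -0.56 145 | -0.53 79 | -0.50 95 | -0.47 172 | -0.44 189 | 0.43 170 | 0.46 146 | 0.49 118 | 0.52 83 | 0.55 98 | 0.58 120 | 0.61 140
L
-0.62 174 | -0.59 164 | -0.56 76 | -0.53 83 | -0.50 150 | -0.47 182 | -0.44 185 | 0.43 159 | 0.46 136 | 0.49 91 | 0.52 79 | 0.55 96 | 0.58 128 | 0.61 161
292 119
```

View pics/w9.png

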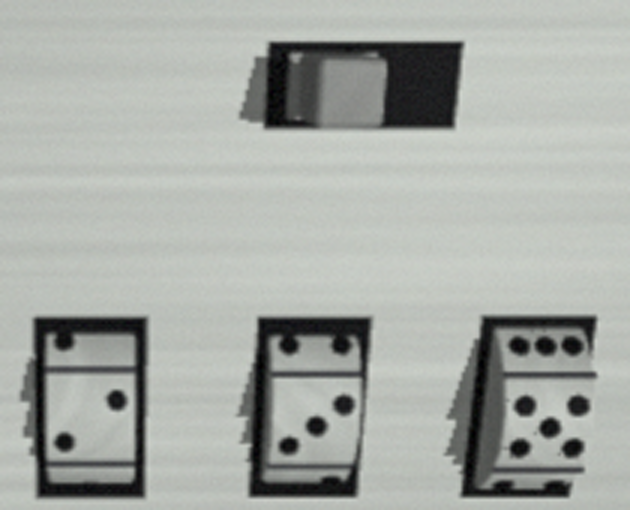

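The crop shows 2-3-5 (right, middle, left) all squarely on top, with lines at ±0.53. The tab top is at crop (352,92) with its slot open to the left. Next I'll move to the right of the tab and push it left.

{"method": "arm_command", "body": {"motion": [[[0.5,0,0,0],[0.6,0,0,0],[0.6,0,0,0],[0.5,0.2,0,0],[0.08,0.25,0,0],[0,0,0.6,0],[0,0,0.6,0],[0,0,0.3,0],[0,0,0,0],[0,0,0,0]]]}}

```text
clock: 30.95
eef_pos: [0.4971, 0.0107, 0.103]
tool_rot: [-0.113, 0.994, -0.0, 0.0]
ft_force: [-0.7, -0.6, 0.2]
gripper_width: 0.0
grip_force: 0.0
```

```bash
python3 - <<'E'
from h import *
s,d=cam("wrist");print(s["eef_pos"],s["ft_force"],(s["eef_pos"]-O)@np.c_[EX,EY]*1000)
g=d["frame"].astype(float).mean(2)
# tab edges along y at top height, finger sits at image cols ~322
for yy in(0,):
    print(proj(d,C(-45,0,104)))
print([ (int(y),int(g[tuple(proj(d,C(-48,y,104)).round().astype(int)[::-1])])) for y in range(-30,24,1)])
E
```

```text
[0.49712435 0.01067373 0.10304063] [-0.65547761 -0.56367171  0.24436827] [-43.26644544 -31.23233499]
[391.29539983 308.00865774]
[(-30, 29), (-29, 92), (-28, 92), (-27, 94), (-26, 93), (-25, 89), (-24, 159), (-23, 223), (-22, 221), (-21, 222), (-20, 222), (-19, 224), (-18, 224), (-17, 224), (-16, 225), (-15, 199), (-14, 32), (-13, 23), (-12, 30), (-11, 26), (-10, 62), (-9, 88), (-8, 75), (-7, 79), (-6, 118), (-5, 165), (-4, 163), (-3, 166), (-2, 165), (-1, 169), (0, 167), (1, 167), (2, 165), (3, 164), (4, 170), (5, 75), (6, 30), (7, 29), (8, 30), (9, 32), (10, 31), (11, 27), (12, 30), (13, 29), (14, 30), (15, 30), (16, 26), (17, 59), (18, 226), (19, 226), (20, 226), (21, 226), (22, 223), (23, 225)]
```

{"method": "arm_command", "body": {"motion": [[[0,0,0.25,0],[0,0,0.2,0],[0,0,0,0],[0,0.1,0,0],[0,0.1,0,0],[0,0,0,0]]]}}

```text
clock: 31.6
eef_pos: [0.4955, 0.0171, 0.0895]
tool_rot: [-0.113, 0.994, 0.0, 0.0]
ft_force: [0.8, 0.6, -0.5]
gripper_width: -0.0001
grip_force: 0.0
```

{"method": "arm_command", "body": {"motion": [[[0,0.05,0,0],[0,0.05,0,0],[0,0,0,0]]]}}

```text
clock: 31.9
eef_pos: [0.4948, 0.0195, 0.0895]
tool_rot: [-0.113, 0.994, 0.0, 0.0]
ft_force: [-0.3, -0.2, -0.7]
gripper_width: 0.0003
grip_force: 0.0
```

{"method": "arm_command", "body": {"motion": [[[0,0.05,0,0],[0,0.05,0,0],[0,0,0,0]]]}}

```text
clock: 32.2
eef_pos: [0.4941, 0.0223, 0.0894]
tool_rot: [-0.113, 0.994, -0.0, 0.0]
ft_force: [-0.5, 0.4, -0.2]
gripper_width: -0.0002
grip_force: 0.0
```

{"method": "arm_command", "body": {"motion": [[[0,0.05,0,0],[0,0.05,0,0],[0,0,0,0]]]}}

```text
clock: 32.5
eef_pos: [0.4935, 0.0248, 0.0894]
tool_rot: [-0.112, 0.994, -0.0, 0.0]
ft_force: [0.2, -3.2, -0.7]
gripper_width: -0.0001
grip_force: 1.3
```

{"method": "arm_command", "body": {"motion": [[[0,0.05,0,0],[0,0,0,0],[0,0,0,0]]]}}

```text
clock: 32.8
eef_pos: [0.4931, 0.0266, 0.0894]
tool_rot: [-0.112, 0.994, -0.0, 0.0]
ft_force: [0.6, -2.8, -0.5]
gripper_width: 0.0001
grip_force: 1.2
```

{"method": "arm_command", "body": {"motion": [[[0,0.05,0,0],[0,0,0,0],[0,0,0,0]]]}}

```text
clock: 33.1
eef_pos: [0.4927, 0.0282, 0.0894]
tool_rot: [-0.113, 0.994, 0.0, -0.0]
ft_force: [0.6, -3.1, -0.2]
gripper_width: -0.0002
grip_force: 1.0
```

{"method": "arm_command", "body": {"motion": [[[0,0.05,0,0],[0,0.05,0,0],[0,0,0,0]]]}}

```text
clock: 33.4
eef_pos: [0.492, 0.0313, 0.0894]
tool_rot: [-0.113, 0.994, 0.0, -0.0]
ft_force: [0.3, -2.9, -0.5]
gripper_width: 0.0002
grip_force: 1.0
```

{"method": "arm_command", "body": {"motion": [[[0,0.05,0,0],[0,0,0,0],[0,0,0,0]]]}}

```text
clock: 33.7
eef_pos: [0.4917, 0.0326, 0.0894]
tool_rot: [-0.113, 0.994, 0.0, -0.0]
ft_force: [0.5, -2.4, -0.5]
gripper_width: 0.0
grip_force: 0.9
```

```bash
cat > t.py <<'E'
from h import *
s,d=cam("wrist");print(s["eef_pos"],s["ft_force"],(s["eef_pos"]-O)@np.c_[EX,EY]*1000)
g=d["frame"].astype(float).mean(2)
print([ (int(y),int(g[tuple(proj(d,C(-48,y,104)).round().astype(int)[::-1])])) for y in range(-12,24,1)])
E
python3 t.py
```

```text
[0.49172962 0.03264154 0.08939568] [ 0.45283051 -2.43921655 -0.47527312] [-43.60593634  -8.61436513]
[(-12, 97), (-11, 95), (-10, 66), (-9, 22), (-8, 28), (-7, 51), (-6, 97), (-5, 100), (-4, 97), (-3, 93), (-2, 93), (-1, 54), (0, 27), (1, 26), (2, 29), (3, 30), (4, 29), (5, 26), (6, 95), (7, 94), (8, 101), (9, 170), (10, 170), (11, 170), (12, 169), (13, 167), (14, 169), (15, 175), (16, 236), (17, 237), (18, 236), (19, 234), (20, 234), (21, 232), (22, 233), (23, 233)]
```

{"method": "arm_command", "body": {"motion": [[[0,0.025,0,0],[0,0,0,0],[0,0,0,0]]]}}

```text
clock: 34.05
eef_pos: [0.4916, 0.0332, 0.0894]
tool_rot: [-0.112, 0.994, -0.0, 0.0]
ft_force: [0.8, -2.6, -0.2]
gripper_width: 0.0001
grip_force: 1.1
```

{"method": "arm_command", "body": {"motion": [[[0,0.02,0,0],[0,0,0,0],[0,0,0,0]]]}}

```text
clock: 34.35
eef_pos: [0.4915, 0.0338, 0.0894]
tool_rot: [-0.112, 0.994, -0.0, -0.0]
ft_force: [0.7, -2.7, -0.7]
gripper_width: 0.0002
grip_force: 1.2
```

{"method": "arm_command", "body": {"motion": [[[0,0.015,0,0],[0,0,0,0],[0,0,0,0]]]}}

```text
clock: 34.65
eef_pos: [0.4914, 0.0342, 0.0894]
tool_rot: [-0.112, 0.994, 0.0, 0.0]
ft_force: [1.5, -3.6, -0.6]
gripper_width: 0.0002
grip_force: 1.2
```

{"method": "arm_command", "body": {"motion": [[[0,-0.1,0,0],[0,-0.2,0,0],[0,-0.2,0,0],[0,0,-0.5,0],[0,0,-0.8,0],[0,0,-0.8,0],[0,-0.4,-0.5,0],[0,0,0,0],[0,0,0,0],[0,0,0,0]]]}}

```text
clock: 35.65
eef_pos: [0.4966, 0.0082, 0.1664]
tool_rot: [-0.113, 0.994, 0.0, -0.001]
ft_force: [-0.7, 0.4, 0.5]
gripper_width: 0.0
grip_force: 0.0
```

```bash
python3 t.py; python3 - <<'E'
from h import *
s,d=cam("wrist")
for n,y,h in(("R",-45,7),("M",0,8.2),("L",45,10.1)):
    L=[r for r in lines(d,y,h) if abs(abs(r[0])-.52)<.15]
    print(n,proj(d,pt(y,h,0)).round());print(*["%.2f %.0f"%(r[0],r[1]) for r in L],sep=" | ")
E
```

```text
[0.49655235 0.00822892 0.16636563] [-0.72245535  0.43736062  0.50275614] [-44.3712789  -33.48702087]
[(-12, 23), (-11, 23), (-10, 31), (-9, 24), (-8, 30), (-7, 17), (-6, 17), (-5, 8), (-4, 17), (-3, 15), (-2, 9), (-1, 20), (0, 40), (1, 88), (2, 86), (3, 73), (4, 76), (5, 91), (6, 144), (7, 159), (8, 161), (9, 159), (10, 163), (11, 162), (12, 161), (13, 160), (14, 160), (15, 158), (16, 152), (17, 108), (18, 45), (19, 221), (20, 221), (21, 220), (22, 220), (23, 218)]
R [307. 338.]
-0.65 89 | -0.62 88 | -0.59 88 | -0.56 88 | -0.53 87 | -0.50 90 | -0.47 89 | -0.44 90 | -0.41 90 | -0.38 88 | 0.37 98 | 0.40 97 | 0.43 96 | 0.46 95 | 0.49 95 | 0.52 89 | 0.55 84 | 0.58 79 | 0.61 71 | 0.64 65
M [370. 339.]
-0.65 203 | -0.62 206 | -0.59 202 | -0.56 163 | -0.53 103 | -0.50 134 | -0.47 209 | -0.44 217 | -0.41 217 | -0.38 217 | 0.37 201 | 0.40 197 | 0.43 173 | 0.46 137 | 0.49 113 | 0.52 119 | 0.55 126 | 0.58 135 | 0.61 146 | 0.64 154
L [435. 340.]
-0.65 201 | -0.62 204 | -0.59 197 | -0.56 120 | -0.53 105 | -0.50 175 | -0.47 214 | -0.44 216 | -0.41 215 | -0.38 218 | 0.37 204 | 0.40 201 | 0.43 198 | 0.46 151 | 0.49 107 | 0.52 96 | 0.55 111 | 0.58 126 | 0.61 138 | 0.64 150
```

The tab now spans y 5.5 to 17, against −6 to 5 before, so the latch is about 11.5 mm open. The left and middle wheels read unchanged. The right wheel is hidden behind the tool in this view, but nothing has touched it since its check. The arm is clear of everything.

```bash
python3 -c "
from rig import arm
print(arm.close_job())"
```

```text
the job is handed in; nothing more can be done
None
```

The job is handed in: the wheels read 5-3-2 squarely on top, the latch tab is about 11.5 mm to the left by camera, forces I read stayed under about 8 N, and the arm is clear; no verdict was returned.

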